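Re-rack the bench jars and bottles in reverse order

ROBOT

A 6-joint arm with a two-finger parallel gripper is mounted at the origin on a cart in front of the work surface, level with it; the furniture and walls round the work are solid. World frame = base frame: x ahead of the robot, y to its left, z up, the work surface at z = 0. Lengths are in m, angles in rad, forces in N, time in s.
With the tool pointing down it reaches from about 0.275 to 0.725 m from the base axis. Payload 5.6 kg.
Tool frame: the origin (TCP) lies midway between the tips of the shut fingers; the grasp point (between the pads) lies 19 mm behind it; z points along the fingers, y is the line along which they close (so a half turn about z gives the same grasp; the last joint's range is limited). The gripper opens to 85 mm and grips with 20 to 120 N. Pads are 22 mm wide; open, the fingers measure 114 mm over their backs; the gripper's body (76 mm by 85 mm) begins 54 mm behind the grasp point. The pads swing forward as they close: fully open they stand 13 mm farther back than shut.
Start: joints at [-0.951, 0.255, 0.108, 0, -1.424, -0.285], TCP at [0.181, -0.519, 0.231] pointing down, gripper open.
Joint ranges: [-2.95, 2.95], [-1.21, 1.97], [-1.09, 1.5], [-2.87, 1.71], [-2.94, -0.07], [-3.05, 3.05]. Speed limits (rad/s): [2.57, 2.57, 3.14, 3.14, 3.14, 3.14].

INTERFACE

Orientations are given as a rotation vector (axis times angle).
In Python, from cell import * gives the robot as it stands. The module is installed in compiled form; this text tells all that it offers.
- The arm moves only by the tool step_arm, never from a script. Its argument "deltas" is a list of rows, each a list of 7 numbers: the turn, a rotation vector about the world's x, y, z in degrees, then the shift along the world's x, y, z in m, then the opening, from 0 (shut) to 1 (fully open). A call has 1 to 5 rows; each row shifts and turns the commanded pose from where the row before left it; what a row does not reach is not made up. A row lasts 1/12 s, in which the tool goes at most 41.7 mm and 7.16 degrees, less where a joint would pass 70% of its speed; a pose out of reach is approached as far as the arm can. A call is refused whole if a number of a shift passes 0.0417 or a number of a turn 7.16, either way. A call with a gripper value outside its range is refused whole. The fingers move at their own pace and stop on an object; "force" is the grip in N (left out, the last holds). Time passes only in rows, so rows that do not move let the fingers close. It gives the time, the measured TCP pose, the force, the opening and the grip force at its end, in the units of the state.
- get_state(): the state, without advancing time (a new reading comes with each control period).
- read_camera(name): name is "side" or "top" or "wrist"; returns a dict with "pixels" (420x560x3 uint8, red, green, blue), "range_z" (420x560 float32, m along the optical axis (not along the pixel's ray), 0 where there is no reading), "camera_matrix" (3x3 intrinsics, pixels), "k1" (the pictures are not rectified: a ray, as slopes to the right and down, at radius r is drawn at 1 + k1 r^2 times it, then the intrinsics apply), "cam_to_world" (4x4, takes a point from camera to world coordinates); the wrist camera has in their place "hand_eye" (4x4, takes a point from camera to tool coordinates, whose origin is the TCP and whose axes are the flange's). Camera axes: x right, y up, looking along -z (the intrinsics and any distortion apply to the point x, -y, -z); pixel columns grow to the right and rows downward; lengths in m; the calibration is good to about 2 mm. A picture is of the moment at which its call begins: read the wrist's pose just before it.
- sign_off(): hands the job in; it is judged then, once.
The state is a dict: "time": time; "joint_pos": joint angles; "dq": joint speeds; "joint_torque": joint torques, N m; "tcp_pos": TCP position; "tool_rot": TCP orientation; "force": force on the tool from outside, world axes, zero at the start; "moment": the same for the moment, N m; "grip_width": opening from 0.0 (shut) to 1.0 (fully open); "finger_force": force on a finger pad.
Only numpy, scipy, OpenCV 4.12 (cv2) and the standard library are available. Lean on these libraries where they do the work, as an engineer would, in place of code of your own. Each camera call takes 0.05 s, during which the arm holds its last target. There are 200 camera calls.

TASK

Move the white pot, the slim nozzle bottle, the open glass jar and the lidded jar from the cups on the metal rail into the wooden rack, in reverse order as seen from the robot: the one at the left end of the rail goes into the right-end compartment, the second from left into the second from right, and so on. Set each down gently and upright near the middle of its compartment, and tip none of them over.

Things in the scene. Friction and masses are not known exactly. Their poses are not given: they have to be found in the camera images.
- cup_rail: Source: aluminium strip 322 x 44 x 4 mm with black end pieces 12 mm high, fixed, carrying four grey cups in a row, centres at y = +112.5, +37.5, -37.5, -112.5 mm. Origin at its middle on the worktop; y along the row to the robot's left (turned up to 0.35 rad), x away from the robot.
- wood_rack: Destination: low rack of light wood, 320 x 78 mm, fixed, empty, left or right of the rail. Four compartments in a row, each 70 (x) by 71 mm (y), centres at x = 0, y = +112.5, +37.5, -37.5, -112.5 mm. Floor 6 mm, lips and dividers (4 mm thick) 12 mm, dark end pieces 18 mm above the worktop. Origin at its middle on the worktop; y along the row to the robot's left (turned up to 0.35 rad), x away from the robot.
- pot: Squat plain white pot with a white screw cap, 35 mm across and 48 mm high, about 30 g, loose. Origin at the centre of its underside, z up along its axis.
- dropper: Slim white bottle with a pointed white nozzle, 24 mm across and 86 mm high, about 28 g, loose; solid and 24 mm across for handling. Origin at the centre of its underside, z up along its axis.
- open_jar: Open glass jar without a lid, half full of a grey-green solid, round with square shoulders, 50 mm across and 46 mm high, about 60 g, loose. Origin at the centre of its underside, z up along its axis.
- jar: Lidded clear jar with grey contents and a flat grey lid, 52 mm across and 62 mm high, about 110 g, loose. Origin at the centre of its underside, z up along its axis.
- cup_pot: The cup in which the white pot stands at the start, in any of the four places on the rail. All cups are alike: shallow open square cup of grey plastic, 66 x 66 mm, 10 mm high, walls and floor 3 mm, fixed to the rail. Origin at the centre of its underside, 4 mm above the worktop; inner floor 3 mm above the origin; axes as the rail's.
- cup_dropper: The cup in which the slim nozzle bottle stands at the start, in any of the four places on the rail. All cups are alike: shallow open square cup of grey plastic, 66 x 66 mm, 10 mm high, walls and floor 3 mm, fixed to the rail. Origin at the centre of its underside, 4 mm above the worktop; inner floor 3 mm above the origin; axes as the rail's.
- cup_open_jar: The cup in which the open glass jar stands at the start, in any of the four places on the rail. All cups are alike: shallow open square cup of grey plastic, 66 x 66 mm, 10 mm high, walls and floor 3 mm, fixed to the rail. Origin at the centre of its underside, 4 mm above the worktop; inner floor 3 mm above the origin; axes as the rail's.
- cup_jar: The cup in which the lidded jar stands at the start, in any of the four places on the rail. All cups are alike: shallow open square cup of grey plastic, 66 x 66 mm, 10 mm high, walls and floor 3 mm, fixed to the rail. Origin at the centre of its underside, 4 mm above the worktop; inner floor 3 mm above the origin; axes as the rail's.
Things that resemble listed ones, but are neither listed nor needed, are in the scene too. Leave any green or purple look-alike of the cup_jar alone.

How it is judged:
By the outcome, as a careful person would: the job done as asked, in the order asked, and still so for the second after the job is handed in, with the robot touching nothing.
It also fails if it takes over 99 s, if anything falls off the work surface, if the arm or the gripper's body presses on something with over 40 N, if the wrist force passes 120 N, or if a joint passes its speed limit or range.

## Working session

There is one attempt and no reset: what is moved stays moved. The work goes in short steps, Python scripts to look and compute and a tool call to move; the robot and the scene stay as the last step left them, time stands still between calls to the robot, and variables do not carry over. Pictures are saved under pics/ and viewed, at most 14 in all, crops included, and the job is handed in when it is done.

Besides the shell and the picture viewer there is one more tool, called in YAML: its name, and indented under it one key for each argument. step_arm: Moves the arm, as the interface text tells. Its arguments: {"type":"object","properties":{"deltas":{"type":"array","items":{"type":"array","items":{"type":"number"}}},"force":{"type":"number"}},"required":["deltas"]}

```bash
mkdir -p pics; ls
python3 - <<'E'
from cell import *
import cv2,numpy as np
s=get_state();print(s)
for n in("top","side"):
    c=read_camera(n);np.savez(f"{n}0.npz",**c)
    cv2.imwrite(f"pics/{n}0.png",c["pixels"][...,::-1]);print(n,c["camera_matrix"],c["k1"],c["cam_to_world"])
E
```

```text
pics
{'time': 0.0, 'joint_pos': array([-9.51393134e-01,  2.55711020e-01,  1.06978773e-01, -4.87840368e-04,
       -1.42386648e+00, -2.84584424e-01]), 'dq': array([ 0.00116557, -0.00155419, -0.00152522, -0.00034894, -0.00041171,
        0.00014034]), 'joint_torque': array([ 1.62503916e-04, -3.86630058e+01,  2.37939495e+01,  5.36537200e+00,
       -6.09840950e-03, -2.53451429e-05]), 'tcp_pos': array([ 0.18061559, -0.51896879,  0.23040256]), 'tool_rot': array([ 5.23308567e-01, -3.09734168e+00, -2.87760133e-03]), 'force': array([-1.01859474, -0.71525914, -0.44226946]), 'moment': array([0.00473261, 0.00778822, 0.01903887]), 'finger_force': 0.0, 'grip_width': 0.9960655072057284}
top [[457.85259022   0.         288.74908603]
 [  0.         457.85259022 202.98002689]
 [  0.           0.           1.        ]] 0.01258490193754242 [[ 0.02005187  0.98067996 -0.19458866  0.37316366]
 [-0.99979702  0.02004992 -0.00197977 -0.01970486]
 [ 0.00195996  0.19458886  0.98088294  1.11704765]
 [ 0.          0.          0.          1.        ]]
side [[525.89645914   0.         273.55275149]
 [  0.         525.89645914 212.08054905]
 [  0.           0.           1.        ]] -0.018885018088692248 [[-0.96315718  0.17794665 -0.20165129  0.36098071]
 [-0.26797438 -0.57154518  0.77558097  0.8410072 ]
 [ 0.02275921  0.80104376  0.59817298  0.70762339]
 [ 0.          0.          0.          1.        ]]
```

View pics/top0.png

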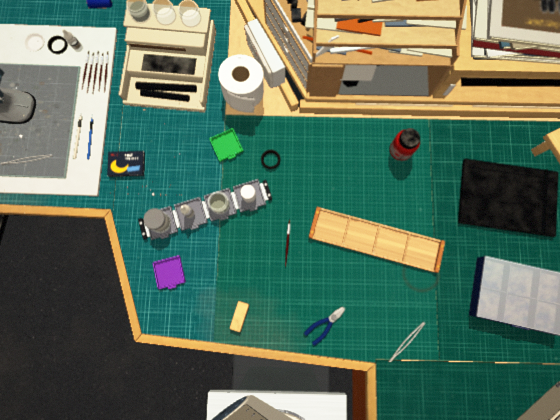

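View pics/side0.png

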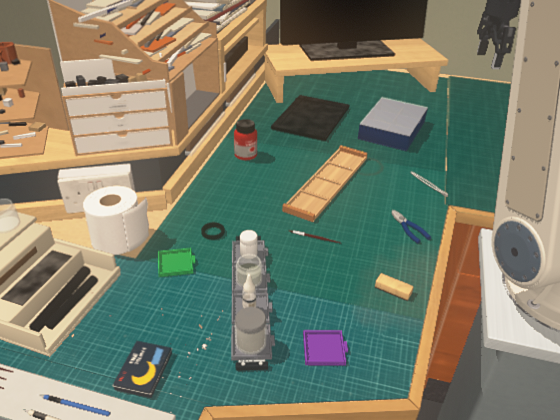

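The top view shows the rail with, from the left, the lidded jar (157,222), nozzle bottle (187,210), open jar (218,204) and white pot (248,196). The empty rack runs from (312,225) to (443,255). The green (227,145) and purple (169,272) look-alikes stay where they are. Next I'll measure the rail, objects and rack using depth heights.

```bash
cat > h.py <<'E'
import numpy as np,cv2
def cloud(c,T=None):
    K=c["camera_matrix"];T=c["cam_to_world"] if T is None else T
    v,u=np.mgrid[:420,:560].astype(np.float64)
    p=cv2.undistortPoints(np.stack([u,v],-1).reshape(-1,1,2),K,np.array([float(c["k1"]),0,0,0])).reshape(420,560,2)
    z=c["range_z"].astype(float)
    X=np.stack([p[...,0]*z,-p[...,1]*z,-z],-1)@T[:3,:3].T+T[:3,3]
    X[z==0]=np.nan
    rays=np.stack([p[...,0],-p[...,1],-np.ones_like(z)],-1)@T[:3,:3].T
    return X,rays,T[:3,3]
def onplane(rays,o,u,v,z):
    r=rays[int(round(v)),int(round(u))];return o+r*(z-o[2])/r[2]
E
python3 - <<'E'
from h import *
import numpy as np,cv2
c=np.load("top0.npz");X,R,o=cloud(c)
hsv=cv2.cvtColor(c["pixels"],cv2.COLOR_RGB2HSV)
# rack
m=np.zeros((420,560),np.uint8);m[200:280,300:455]=cv2.inRange(hsv,(5,40,60),(30,255,255))[200:280,300:455]
cs,_=cv2.findContours(m,0,2);k=max(cs,key=cv2.contourArea).reshape(-1,2)
P=np.array([onplane(R,o,u,v,.014)[:2] for u,v in k],np.float32)
print("rack",cv2.minAreaRect(P),"z med",np.nanmedian(X[m>0][:,2]))
# rail objects from depth
reg=np.zeros((420,560),bool);reg[175:245,132:280]=True
for nm,(u,v),zt in(("jar",(157,222),.069),("drop",(187,210),.093),("open",(218,204),.053),("pot",(248,194),.055)):
    q=X[v-22:v+18,u-16:u+16].reshape(-1,3);q=q[~np.isnan(q[:,0])]
    t=q[np.abs(q[:,2]-zt)<.008] if nm!="drop" else q[q[:,2]>.06]
    print(nm,"zmax",np.percentile(q[:,2],99),len(t),"c",(t.min(0)+t.max(0))/2,"ext",np.ptp(t,0),"mean",t.mean(0))
# rail body: low neutral points above table
q=X[reg&(hsv[...,1]<90)];q=q[(q[:,2]>.001)&(q[:,2]<.03)]
print("rail",cv2.minAreaRect(q[:,:2].astype(np.float32)))
print("table z",np.nanmedian(X[290:320,180:220,2]))
a=c["pixels"][165:250,125:285];b=c["pixels"][195:285,295:455]
cv2.imwrite("pics/crop1.png",np.vstack([cv2.resize(x,(800,300),interpolation=cv2.INTER_CUBIC) if 0 else cv2.resize(x,None,fx=3.4,fy=3.4,interpolation=cv2.INTER_CUBIC) for x in(a,b)])[...,::-1])
E
```

```text
rack ((0.5068711042404175, -0.23080655932426453), (0.3217678666114807, 0.08183836936950684), 75.84288787841797) z med 0.006725698578857964
jar zmax 0.07292224664895872 387 c [0.53831649 0.29464271 0.06836623] ext [0.05013389 0.05018934 0.01457261] mean [0.53802538 0.29418313 0.06925234]
drop zmax 0.08447985430064055 66 c [0.56421586 0.22584589 0.07896621] ext [0.01973437 0.01949458 0.03597251] mean [0.56235677 0.22344642 0.07500936]
open zmax 0.05453881935531418 104 c [0.58722289 0.15262549 0.05186224] ext [0.04893427 0.0459813  0.01367318] mean [0.58511729 0.15146888 0.05049384]
pot zmax 0.05768830797729295 165 c [0.61110626 0.08234115 0.05460815] ext [0.03447553 0.03378777 0.00972198] mean [0.61019661 0.0818984  0.05507612]
rail ((0.574146032333374, 0.20244050025939941), (0.3502533435821533, 0.16105900704860687), 88.66561126708984)
table z 0.0003002744660182133
```

View pics/crop1.png

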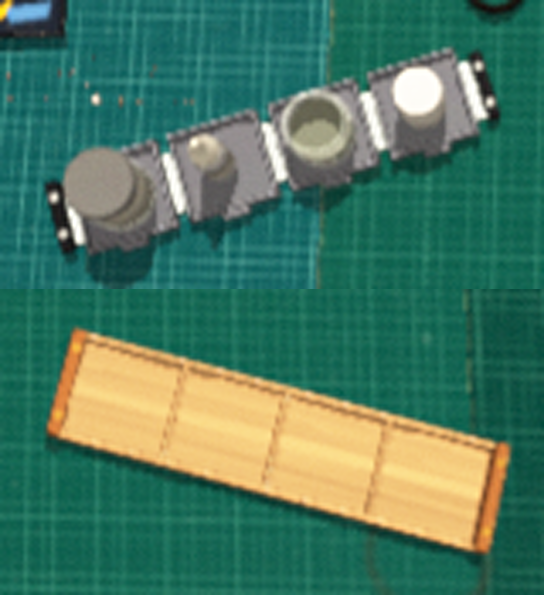

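The crop agrees with the sizes. The row pitch is 74.8 mm against 75 given, the tops are at 69, 55 and 53 mm, and the rack measures 322x82 mm. The look-alikes are the green cup at (227,145) and the purple cup at (169,272). The four objects stand in the grey cups on the rail, so no mix-up is likely. Compartments by my numbers:

| Object | Target (x, y) |
|---|---|
| Lidded jar | (.479, -.340) |
| Dropper | (.498, -.267) |
| Open jar | (.516, -.194) |
| Pot | (.534, -.122) |

Now I'll move above the dropper.

step_arm:
  deltas:
    - [0,0,4.5,0.0186,0.037,0,1]
    - [0,0,4.5,0.0186,0.037,0,1]
    - [0,0,4.5,0.0186,0.037,0,1]
    - [0,0,4.5,0.0186,0.037,0,1]
    - [0,0,4.5,0.0186,0.037,0,1]
  force: 25

```text
time: 0.52
tcp_pos: [0.2738, -0.3326, 0.2309]
tool_rot: [1.122, -2.934, -0.001]
force: [1.6, 0.8, 0.8]
grip_width: 0.999
finger_force: 0.0
```

step_arm:
  deltas:
    - [0,0,4.5,0.0186,0.037,0,1]
    - [0,0,4.5,0.0186,0.037,0,1]
    - [0,0,4.5,0.0186,0.037,0,1]
    - [0,0,4.5,0.0186,0.037,0,1]
    - [0,0,4.5,0.0186,0.037,0,1]

```text
time: 0.93
tcp_pos: [0.3668, -0.1474, 0.2313]
tool_rot: [-1.674, 2.658, 0.0]
force: [1.6, -1.1, 0.7]
grip_width: 1.001
finger_force: 0.0
```

step_arm:
  deltas:
    - [0,0,4.5,0.0186,0.037,0,1]
    - [0,0,4.5,0.0186,0.037,0,1]
    - [0,0,4.5,0.0186,0.037,0,1]
    - [0,0,4.5,0.0186,0.037,0,1]
    - [0,0,4.5,0.0186,0.037,0,1]

```text
time: 1.35
tcp_pos: [0.4598, 0.0377, 0.2311]
tool_rot: [2.161, -2.28, -0.0]
force: [2.4, -0.6, 0.3]
grip_width: 1.001
finger_force: 0.0
```

step_arm:
  deltas:
    - [0,0,4.5,0.0186,0.037,0,1]
    - [0,0,4.5,0.0186,0.037,0,1]
    - [0,0,4.5,0.0186,0.037,0,1]
    - [0,0,4.5,0.0186,0.037,0,1]
    - [0,0,4.5,0.0186,0.037,0,1]

```text
time: 1.77
tcp_pos: [0.553, 0.2225, 0.2308]
tool_rot: [2.564, -1.814, -0.001]
force: [1.4, -0.9, 1.0]
grip_width: 1.004
finger_force: 0.0
```

step_arm:
  deltas:
    - [0,0,0,0,0,0,1]
    - [0,0,0,0,0,0,1]

```text
time: 1.93
tcp_pos: [0.5527, 0.2223, 0.229]
tool_rot: [2.56, -1.816, -0.002]
force: [0.2, 0.5, 0.5]
grip_width: 1.001
finger_force: 0.0
```

Run:
```python
from cell import *
from h import *
from scipy.spatial.transform import Rotation as Ro
s=get_state();c=read_camera("wrist")
T=np.eye(4);T[:3,:3]=Ro.from_rotvec(s["tool_rot"]).as_matrix();T[:3,3]=s["tcp_pos"]
T=T@c["hand_eye"];np.savez("wrist0.npz",**c,T=T)
print("hand_eye",c["hand_eye"].round(3).tolist(),"tool y",Ro.from_rotvec(s["tool_rot"]).as_matrix()[:,1].round(3))
X,R,o=cloud(c,T)
cv2.imwrite("pics/wrist0.png",c["pixels"][...,::-1])
print("frac valid",np.isfinite(X[...,0]).mean())
for nm,(x,y),zl,zh,rad in(("jar",(.538,.294),.062,.076,.035),("drop",(.562,.223),.03,.1,.025),("open",(.586,.153),.047,.06,.035),("pot",(.6105,.082),.048,.062,.03)):
    m=(np.hypot(X[...,0]-x,X[...,1]-y)<rad)&(X[...,2]>zl)&(X[...,2]<zh)
    if m.sum()<10: print(nm,"none");continue
    q=X[m];v,u=np.nonzero(m)
    (cx,cy),r=cv2.minEnclosingCircle(q[:,:2].astype(np.float32))
    print(nm,len(q),"circ",round(cx,4),round(cy,4),round(r,4),"z",q[:,2].min().round(3),q[:,2].max().round(3),"px",u.mean().round(),v.mean().round())
```

```text
hand_eye [[0.001, 0.96, 0.28, 0.072], [1.0, -0.001, -0.001, 0.0], [-0.001, 0.28, -0.96, -0.143], [0.0, 0.0, 0.0, 1.0]] tool y [-0.944 -0.331  0.004]
frac valid 0.9959523809523809
jar 1911 circ 0.5378 0.2929 0.0249 z 0.062 0.072 px 272.0 264.0
drop 613 circ 0.5621 0.2236 0.0122 z 0.03 0.095 px 271.0 186.0
open 422 circ 0.5861 0.1513 0.0225 z 0.047 0.055 px 273.0 102.0
pot 1129 circ 0.6092 0.0808 0.0171 z 0.048 0.058 px 273.0 14.0
```

View pics/wrist0.png

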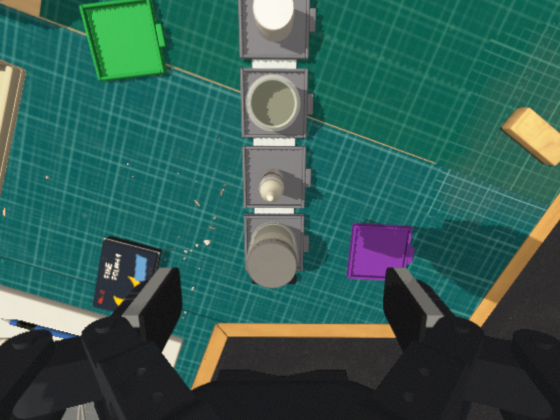

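The wrist view, with the rail vertical in the picture, shows pot (273,14), open jar (273,102), nozzle bottle (271,186) and lidded jar (272,264). The measurements agree with the top view to within 2 mm. I'll descend on the dropper at (0.562, 0.2235) and grip it.

step_arm:
  deltas:
    - [0,0,0,0.009,0.001,-0.02,1]
    - [0,0,0,0,0,-0.04,1]
    - [0,0,0,0,0,-0.04,1]
    - [0,0,0,0,0,-0.04,1]
    - [0,0,0,0,0,-0.03,1]
  force: 30

```text
time: 2.4
tcp_pos: [0.56, 0.2195, 0.0588]
tool_rot: [2.557, -1.822, -0.002]
force: [0.0, 0.2, -1.1]
grip_width: 1.001
finger_force: 0.0
```

step_arm:
  deltas:
    - [0,0,0,0,0,-0.025,0.8]
    - [0,0,0,0,0,0,0.6]
    - [0,0,0,0,0,0,0.4]
    - [0,0,0,0,0,0,0.2]
    - [0,0,0,0,0,0,0.2]

```text
time: 2.82
tcp_pos: [0.5633, 0.2221, 0.0391]
tool_rot: [-2.557, 1.818, -0.003]
force: [0.7, 0.6, 1.0]
grip_width: 0.298
finger_force: 0.0
```

step_arm:
  deltas:
    - [0,0,0,0,0,0,0.1]
    - [0,0,0,0,0,0,0.1]
    - [0,0,0,0,0,0,0.1]
    - [0,0,0,0,0,0,0.1]

```text
time: 3.15
tcp_pos: [0.5633, 0.2222, 0.0391]
tool_rot: [-2.558, 1.817, -0.004]
force: [-1.2, 0.0, 8.4]
grip_width: 0.279
finger_force: 29.7
```

Gripped at 23.7 mm, which matches the 24 mm bottle. I'll lift it, carry it to (.498, -.267) and turn by -33.4°.

step_arm:
  deltas:
    - [0,0,0,0,0,0.02,0.1]
    - [0,0,0,0,0,0.035,0.1]
    - [0,0,0,0,0,0.035,0.1]
    - [0,0,0,0,0,0.03,0.1]
    - [0,0,-2,-0.004,-0.03,0,0.1]

```text
time: 3.57
tcp_pos: [0.562, 0.1959, 0.1644]
tool_rot: [-2.522, 1.851, -0.011]
force: [1.8, 0.4, 0.6]
grip_width: 0.284
finger_force: 29.6
```

step_arm:
  deltas:
    - [0,0,-2.8,-0.0054,-0.0408,0,0.1]
    - [0,0,-2.8,-0.0054,-0.0408,0,0.1]
    - [0,0,-2.8,-0.0054,-0.0408,0,0.1]
    - [0,0,-2.8,-0.0054,-0.0408,0,0.1]
    - [0,0,-2.8,-0.0054,-0.0408,0,0.1]

```text
time: 3.98
tcp_pos: [0.5303, -0.0141, 0.1574]
tool_rot: [-2.279, 2.16, -0.002]
force: [1.0, 0.0, -0.1]
grip_width: 0.28
finger_force: 29.6
```

step_arm:
  deltas:
    - [0,0,-2.8,-0.0054,-0.0408,0,0.1]
    - [0,0,-2.8,-0.0054,-0.0408,0,0.1]
    - [0,0,-2.8,-0.0054,-0.0408,0,0.1]
    - [0,0,-2.8,-0.0054,-0.0408,0,0.1]
    - [0,0,-2.8,-0.0054,-0.0408,0,0.1]

```text
time: 4.4
tcp_pos: [0.5034, -0.2183, 0.1575]
tool_rot: [-1.998, 2.422, -0.002]
force: [2.2, -0.3, -0.1]
grip_width: 0.277
finger_force: 29.6
```

step_arm:
  deltas:
    - [0,0,-3.4,-0.0054,-0.035,0,0.1]
    - [0,0,0,0,-0.016,0,0.1]
    - [0,0,0,0,0,0,0.1]
    - [0,0,0,0,0,0,0.1]

```text
time: 4.73
tcp_pos: [0.4982, -0.2682, 0.1568]
tool_rot: [-1.926, 2.481, -0.001]
force: [0.3, -0.4, -1.0]
grip_width: 0.277
finger_force: 29.5
```

Run:
```python
from cell import *
from h import *
from scipy.spatial.transform import Rotation as Ro
s=get_state();c=read_camera("wrist")
M=Ro.from_rotvec(s["tool_rot"]).as_matrix()
T=np.eye(4);T[:3,:3]=M;T[:3,3]=s["tcp_pos"];T=T@c["hand_eye"]
print(s["tcp_pos"].round(4),"tool y deg",np.degrees(np.arctan2(M[1,1],M[0,1]))%180,"tilt z",M[:,2].round(4),s["joint_pos"].round(2))
np.savez("wrist1.npz",**c,T=T);cv2.imwrite("pics/wrist1.png",c["pixels"][...,::-1])
```

```text
[ 0.4982 -0.2682  0.1568] tool y deg 165.66713571679801 tilt z [ 9.e-04  1.e-04 -1.e+00] [-0.22  0.32  0.   -0.   -1.26 -0.03]
```

View pics/wrist1.png

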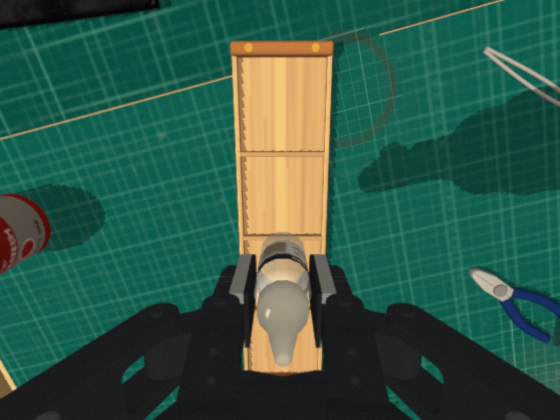

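The wrist view shows the held bottle upright at (283,290), the right end piece of the rack at row 47, and dividers at rows 153 and 235. I'll check the compartment centre by ray casting.

Run:
```python
from h import *
c=np.load("wrist1.npz");X,R,o=cloud(c,c["T"])
for n,(u,v),z in(("end top inner L",(236,55),.018),("end R",(331,55),.018),("div1 L",(241,153),.012),("div1 R",(325,153),.012),("div2 L",(244,235),.012),("div2 R",(324,235),.012)):
    print(n,onplane(R,o,u,v,z).round(4),X[v,u].round(4))
C=np.array([.5069,-.2308]);e=np.array([.2446,.9696])
print("pred div -75",C-.075*e,"div0",C,"end",C-.15*e)
```

```text
end top inner L [ 0.5046 -0.3856  0.018 ] [ 0.5046 -0.3857  0.0174]
end R [ 0.4349 -0.3679  0.018 ] [ 0.4345 -0.3682  0.0154]
div1 L [ 0.5224 -0.3136  0.012 ] [ 0.5225 -0.3135  0.0112]
div1 R [ 0.4543 -0.2963  0.012 ] [ 0.4543 -0.2963  0.0122]
div2 L [ 0.5401 -0.2429  0.012 ] [ 0.5403 -0.2426  0.0113]
div2 R [ 0.4707 -0.2252  0.012 ] [ 0.4707 -0.2251  0.0117]
pred div -75 [ 0.488555 -0.30352 ] div0 [ 0.5069 -0.2308] end [ 0.47021 -0.37624]
```

The compartment centre comes out at (0.497, -0.2695), and the bottle is within 2 mm of it. I'll lower it.

step_arm:
  deltas:
    - [0,0,0,-0.001,-0.001,-0.035,0.1]
    - [0,0,0,0,0,-0.035,0.1]
    - [0,0,0,0,0,-0.025,0.1]
    - [0,0,0,0,0,-0.012,0.1]
    - [0,0,0,0,0,-0.007,0.1]

```text
time: 5.2
tcp_pos: [0.4965, -0.2667, 0.0404]
tool_rot: [1.931, -2.476, -0.004]
force: [-0.2, -0.2, -0.2]
grip_width: 0.281
finger_force: 29.6
```

step_arm:
  deltas:
    - [0,0,0,0,0,0,0.1]
    - [0,0,0,0,0,0,0.1]

```text
time: 5.37
tcp_pos: [0.4982, -0.268, 0.0433]
tool_rot: [-1.931, 2.477, -0.002]
force: [-0.1, 0.1, 0.2]
grip_width: 0.277
finger_force: 29.6
```

step_arm:
  deltas:
    - [0,0,0,0,-0.001,-0.003,0.1]
    - [0,0,0,0,0,0,0.1]
    - [0,0,0,0,0,0,0.1]

```text
time: 5.62
tcp_pos: [0.4978, -0.2695, 0.0401]
tool_rot: [-1.929, 2.478, -0.002]
force: [0.5, -0.2, -0.8]
grip_width: 0.278
finger_force: 29.6
```

step_arm:
  deltas:
    - [0,0,0,0,0,-0.001,0.1]
    - [0,0,0,0,0,0,0.1]
    - [0,0,0,0,0,0,0.1]

```text
time: 5.87
tcp_pos: [0.4974, -0.2695, 0.0385]
tool_rot: [-1.929, 2.479, -0.0]
force: [-0.7, 0.3, -0.5]
grip_width: 0.281
finger_force: 29.6
```

step_arm:
  deltas:
    - [0,0,0,0,0,-0.001,0.1]
    - [0,0,0,0,0,0,0.1]
    - [0,0,0,0,0,0,0.1]

```text
time: 6.12
tcp_pos: [0.4975, -0.2696, 0.0381]
tool_rot: [-1.93, 2.479, -0.001]
force: [-1.5, 0.7, 4.8]
grip_width: 0.281
finger_force: 30.1
```

Contact felt (4.8 N). Now I'll release, rise, and go for the lidded jar at (.538, .293).

step_arm:
  deltas:
    - [0,0,0,0,0,0,0.35]
    - [0,0,0,0,0,0,0.5]
    - [0,0,0,0,0,0,0.7]
    - [0,0,0,0,0,0,0.9]
    - [0,0,0,0,0,0,1]

```text
time: 6.53
tcp_pos: [0.4973, -0.2694, 0.0371]
tool_rot: [1.929, -2.479, -0.0]
force: [-0.6, -0.0, -0.3]
grip_width: 0.9
finger_force: 0.0
```

step_arm:
  deltas:
    - [0,0,0,0,0,0.02,1]
    - [0,0,0,0,0,0.035,1]
    - [0,0,0,0,0,0.035,1]
    - [0,0,0,0,0,0.03,1]
    - [0,0,0,0,0,0,1]

```text
time: 6.95
tcp_pos: [0.5006, -0.2713, 0.1646]
tool_rot: [-1.927, 2.474, -0.018]
force: [-0.1, 0.0, 1.7]
grip_width: 1.003
finger_force: 0.0
```

step_arm:
  deltas:
    - [0,0,2.4,0.003,0.04,0,1]
    - [0,0,2.4,0.003,0.04,0,1]
    - [0,0,2.4,0.003,0.04,0,1]
    - [0,0,2.4,0.003,0.04,0,1]
    - [0,0,2.4,0.003,0.04,0,1]

```text
time: 7.37
tcp_pos: [0.512, -0.0677, 0.1571]
tool_rot: [-2.18, 2.262, -0.0]
force: [1.5, 0.5, 0.3]
grip_width: 0.999
finger_force: 0.0
```

step_arm:
  deltas:
    - [0,0,2.4,0.003,0.04,0,1]
    - [0,0,2.4,0.003,0.04,0,1]
    - [0,0,2.4,0.003,0.04,0,1]
    - [0,0,2.4,0.003,0.04,0,1]
    - [0,0,2.4,0.003,0.04,0,1]

```text
time: 7.78
tcp_pos: [0.527, 0.1326, 0.1572]
tool_rot: [-2.405, 2.021, -0.0]
force: [1.3, -0.3, 0.5]
grip_width: 0.999
finger_force: 0.0
```

step_arm:
  deltas:
    - [0,0,2.4,0.003,0.04,0,1]
    - [0,0,2.4,0.003,0.04,0,1]
    - [0,0,2.4,0.003,0.04,0,1]
    - [0,0,2.4,0.002,0.04,0,1]
    - [0,0,0,0,0,0,1]

```text
time: 8.2
tcp_pos: [0.5379, 0.2966, 0.1557]
tool_rot: [-2.57, 1.807, 0.001]
force: [-0.4, -1.4, -0.1]
grip_width: 1.002
finger_force: 0.0
```

step_arm:
  deltas:
    - [0,0,0,0,0,0,1]
    - [0,0,0,0,0,0,1]

```text
time: 8.37
tcp_pos: [0.5381, 0.2904, 0.1567]
tool_rot: [2.563, -1.815, -0.0]
force: [-0.4, -0.5, -0.4]
grip_width: 1.002
finger_force: 0.0
```

step_arm:
  deltas:
    - [0,0,0,0,0.0025,-0.03,1]
    - [0,0,0,0,0,-0.035,1]
    - [0,0,0,0,0,-0.035,1]
    - [0,0,0,0,0,-0.02,1]
    - [0,0,0,0,0,-0.013,1]
  force: 40

```text
time: 8.78
tcp_pos: [0.537, 0.2902, 0.0214]
tool_rot: [2.558, -1.817, -0.002]
force: [-0.2, -0.6, -0.0]
grip_width: 1.0
finger_force: 0.0
```

step_arm:
  deltas:
    - [0,0,0,0,0,0,0.8]
    - [0,0,0,0,0,0,0.7]
    - [0,0,0,0,0,0,0.6]
    - [0,0,0,0,0,0,0.5]
    - [0,0,0,0,0,0,0.5]

```text
time: 9.2
tcp_pos: [0.5395, 0.2934, 0.0263]
tool_rot: [-2.561, 1.814, -0.002]
force: [1.1, -1.3, 5.0]
grip_width: 0.593
finger_force: 42.2
```

step_arm:
  deltas:
    - [0,0,0,0,0,0,0.5]
    - [0,0,0,0,0,0,0.5]

```text
time: 9.37
tcp_pos: [0.5395, 0.2933, 0.0262]
tool_rot: [-2.562, 1.814, -0.003]
force: [-0.1, -1.8, 5.6]
grip_width: 0.593
finger_force: 42.4
```

Held at 50 mm, about right for the 52 mm jar. I'll lift and carry it to the right-end compartment at (.479, -.341).

step_arm:
  deltas:
    - [0,0,0,0,0,0.015,0.45]
    - [0,0,0,0,0,0.03,0.45]
    - [0,0,0,0,0,0.035,0.45]
    - [0,0,0,0,0,0.035,0.45]
    - [0,0,0,0,0,0.015,0.45]

```text
time: 9.78
tcp_pos: [0.5401, 0.294, 0.16]
tool_rot: [-2.558, 1.811, -0.005]
force: [1.8, 0.4, -0.5]
grip_width: 0.591
finger_force: 42.1
```

step_arm:
  deltas:
    - [0,0,-2.1,-0.0038,-0.0396,0,0.45]
    - [0,0,-2.1,-0.0038,-0.0396,0,0.45]
    - [0,0,-2.1,-0.0038,-0.0396,0,0.45]
    - [0,0,-2.1,-0.0038,-0.0396,0,0.45]
    - [0,0,-2.1,-0.0038,-0.0396,0,0.45]

```text
time: 10.2
tcp_pos: [0.5185, 0.0936, 0.1545]
tool_rot: [-2.385, 2.044, 0.0]
force: [1.0, 0.2, -1.2]
grip_width: 0.592
finger_force: 42.1
```

step_arm:
  deltas:
    - [0,0,-2.1,-0.0038,-0.0396,0,0.45]
    - [0,0,-2.1,-0.0038,-0.0396,0,0.45]
    - [0,0,-2.1,-0.0038,-0.0396,0,0.45]
    - [0,0,-2.1,-0.0038,-0.0396,0,0.45]
    - [0,0,-2.1,-0.0038,-0.0396,0,0.45]

```text
time: 10.62
tcp_pos: [0.4996, -0.1045, 0.1546]
tool_rot: [-2.187, 2.254, -0.0]
force: [1.2, 0.5, -0.9]
grip_width: 0.591
finger_force: 42.1
```

step_arm:
  deltas:
    - [0,0,-2.1,-0.0038,-0.0396,0,0.45]
    - [0,0,-2.1,-0.0038,-0.0396,0,0.45]
    - [0,0,-2.1,-0.0038,-0.0396,0,0.45]
    - [0,0,-2.1,-0.0038,-0.0396,0,0.45]
    - [0,0,-2.1,-0.0038,-0.0396,0,0.45]

```text
time: 11.03
tcp_pos: [0.4807, -0.3026, 0.1545]
tool_rot: [-1.972, 2.445, -0.0]
force: [1.2, 1.1, -0.8]
grip_width: 0.597
finger_force: 42.1
```

step_arm:
  deltas:
    - [0,0,-2.1,-0.0038,-0.0396,0,0.45]
    - [0,0,0,0,0,0,0.45]
    - [0,0,0,0,0,0,0.45]
    - [0,0,0,0,0,0,0.45]

```text
time: 11.37
tcp_pos: [0.4773, -0.3404, 0.154]
tool_rot: [-1.928, 2.48, 0.001]
force: [-1.3, -0.3, -1.7]
grip_width: 0.594
finger_force: 42.1
```

step_arm:
  deltas:
    - [0,0,0,0.001,0,-0.035,0.45]
    - [0,0,0,0,0,-0.035,0.45]
    - [0,0,0,0,0,-0.025,0.45]
    - [0,0,0,0,0,-0.015,0.45]
    - [0,0,0,0,0,-0.01,0.45]

```text
time: 11.78
tcp_pos: [0.4778, -0.3385, 0.0323]
tool_rot: [1.931, -2.476, -0.005]
force: [-0.6, 0.3, -0.8]
grip_width: 0.591
finger_force: 42.1
```

step_arm:
  deltas:
    - [0,0,0,0,0,-0.004,0.45]
    - [0,0,0,0,0,-0.002,0.45]
    - [0,0,0,0,0,0,0.45]
    - [0,0,0,0,0,0,0.45]

```text
time: 12.12
tcp_pos: [0.4795, -0.3407, 0.0296]
tool_rot: [-1.93, 2.478, -0.003]
force: [-0.7, -0.4, -1.7]
grip_width: 0.59
finger_force: 42.1
```

step_arm:
  deltas:
    - [0,0,0,0,0,-0.001,0.45]
    - [0,0,0,0,0,0,0.45]
    - [0,0,0,0,0,0,0.45]

```text
time: 12.37
tcp_pos: [0.4788, -0.3407, 0.0278]
tool_rot: [-1.929, 2.479, -0.001]
force: [-0.1, -0.1, -1.0]
grip_width: 0.594
finger_force: 42.1
```

step_arm:
  deltas:
    - [0,0,0,0,0,-0.001,0.45]
    - [0,0,0,0,0,-0.001,0.45]
    - [0,0,0,0,0,0,0.45]
    - [0,0,0,0,0,0,0.45]

```text
time: 12.7
tcp_pos: [0.4786, -0.3406, 0.0253]
tool_rot: [1.929, -2.479, 0.0]
force: [-0.1, 0.0, -0.7]
grip_width: 0.592
finger_force: 42.2
```

step_arm:
  deltas:
    - [0,0,0,0,0,-0.0007,0.45]
    - [0,0,0,0,0,0,0.45]
    - [0,0,0,0,0,0,0.45]

```text
time: 12.95
tcp_pos: [0.4786, -0.3407, 0.0252]
tool_rot: [1.93, -2.479, 0.001]
force: [-1.5, 1.3, 6.3]
grip_width: 0.586
finger_force: 42.6
```

In contact (6.3 N). I'll release, rise, and go to the open jar at (.586, .152).

step_arm:
  deltas:
    - [0,0,0,0,0,0,0.65]
    - [0,0,0,0,0,0,0.75]
    - [0,0,0,0,0,0,0.9]
    - [0,0,0,0,0,0,1]
    - [0,0,0,0,0,0,1]

```text
time: 13.37
tcp_pos: [0.4785, -0.3405, 0.0244]
tool_rot: [1.929, -2.479, -0.0]
force: [0.5, 0.1, 0.4]
grip_width: 0.999
finger_force: 0.0
```

step_arm:
  deltas:
    - [0,0,0,0,0,0.02,1]
    - [0,0,0,0,0,0.035,1]
    - [0,0,0,0,0,0.04,1]
    - [0,0,0,0,0,0.035,1]
    - [0,0,0,0,0,0,1]

```text
time: 13.78
tcp_pos: [0.4819, -0.3432, 0.1633]
tool_rot: [-1.928, 2.475, -0.021]
force: [1.0, -0.6, 1.4]
grip_width: 0.997
finger_force: 0.0
```

step_arm:
  deltas:
    - [0,0,2.6,0.0083,0.0379,0,1]
    - [0,0,2.6,0.0083,0.0379,0,1]
    - [0,0,2.6,0.0083,0.0379,0,1]
    - [0,0,2.6,0.0083,0.0379,0,1]
    - [0,0,2.6,0.0083,0.0379,0,1]

```text
time: 14.2
tcp_pos: [0.5201, -0.1494, 0.1546]
tool_rot: [-2.2, 2.243, -0.0]
force: [1.4, -0.5, -0.6]
grip_width: 0.998
finger_force: 0.0
```

step_arm:
  deltas:
    - [0,0,2.6,0.0083,0.0379,0,1]
    - [0,0,2.6,0.0083,0.0379,0,1]
    - [0,0,2.6,0.0083,0.0379,0,1]
    - [0,0,2.6,0.0083,0.0379,0,1]
    - [0,0,2.6,0.0083,0.0379,0,1]

```text
time: 14.62
tcp_pos: [0.5616, 0.0404, 0.1546]
tool_rot: [-2.44, 1.979, -0.0]
force: [0.6, -0.0, -0.1]
grip_width: 0.997
finger_force: 0.0
```

step_arm:
  deltas:
    - [0,0,2.6,0.0083,0.0379,0,1]
    - [0,0,2.6,0.0083,0.0379,0,1]
    - [0,0,2.1,0.0083,0.0379,0,1]
    - [0,0,0,0,0,0,1]
    - [0,0,0,0,0,0,1]

```text
time: 15.03
tcp_pos: [0.5864, 0.1541, 0.1537]
tool_rot: [2.561, -1.818, -0.001]
force: [0.5, -0.9, -0.5]
grip_width: 0.999
finger_force: 0.0
```

step_arm:
  deltas:
    - [0,0,0,0,0,0,1]
    - [0,0,0,0,0,0,1]

```text
time: 15.2
tcp_pos: [0.5863, 0.1512, 0.1546]
tool_rot: [2.558, -1.824, 0.0]
force: [0.4, -1.0, 0.0]
grip_width: 1.001
finger_force: 0.0
```

Run:
```python
from cell import *
from h import *
c=read_camera("top");cv2.imwrite("pics/top1.png",cv2.resize(c["pixels"][160:290,125:455],None,fx=2.4,fy=2.4,interpolation=cv2.INTER_CUBIC)[...,::-1])
X,R,o=cloud(c)
for nm,(x,y),zl,zh,rad in(("drop",(.4975,-.2695),.05,.1,.03),("jar",(.4786,-.3407),.062,.076,.035)):
    q=X[(np.hypot(X[...,0]-x,X[...,1]-y)<rad)&(X[...,2]>zl)&(X[...,2]<zh)]
    if len(q): print(nm,cv2.minEnclosingCircle(q[:,:2].astype(np.float32)),q[:,2].max())
```

```text
drop ((0.4960598051548004, -0.2639525830745697), 0.011781826615333557) 0.09181900324671322
jar ((0.4778357148170471, -0.33652421832084656), 0.024851517751812935) 0.0739121903874469
```

View pics/top1.png

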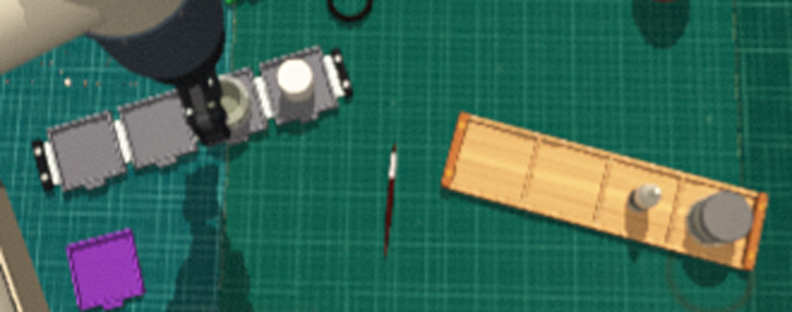

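Top view crop: the nozzle bottle (645,197) and lidded jar (722,217) stand upright in the two right compartments, and the gripper is over the open jar (228,100). I'll descend on it.

step_arm:
  deltas:
    - [0,0,0,0,0.0005,-0.03,1]
    - [0,0,0,0,0,-0.035,1]
    - [0,0,0,0,0,-0.035,1]
    - [0,0,0,0,0,-0.025,1]
    - [0,0,0,0,0,-0.01,1]
  force: 35

```text
time: 15.67
tcp_pos: [0.5838, 0.1504, 0.0157]
tool_rot: [2.552, -1.822, -0.006]
force: [-0.6, 0.3, -0.7]
grip_width: 0.998
finger_force: 0.0
```

step_arm:
  deltas:
    - [0,0,0,0,0,-0.004,1]
    - [0,0,0,0,0,0,1]

```text
time: 15.83
tcp_pos: [0.5868, 0.152, 0.016]
tool_rot: [2.558, -1.823, 0.001]
force: [-0.2, 0.3, 1.1]
grip_width: 0.999
finger_force: 0.0
```

step_arm:
  deltas:
    - [0,0,0,0,0,0,0.8]
    - [0,0,0,0,0,0,0.7]
    - [0,0,0,0,0,0,0.6]
    - [0,0,0,0,0,0,0.45]
    - [0,0,0,0,0,0,0.45]

```text
time: 16.25
tcp_pos: [0.5875, 0.153, 0.0175]
tool_rot: [-2.557, 1.821, -0.003]
force: [-2.0, 0.4, 5.8]
grip_width: 0.568
finger_force: 36.8
```

step_arm:
  deltas:
    - [0,0,0,0,0,0,0.45]
    - [0,0,0,0,0,0,0.45]

```text
time: 16.42
tcp_pos: [0.5875, 0.153, 0.0175]
tool_rot: [-2.558, 1.82, -0.003]
force: [-1.9, 0.5, 5.9]
grip_width: 0.568
finger_force: 36.8
```

step_arm:
  deltas:
    - [0,0,0,0,0,0.015,0.42]
    - [0,0,0,0,0,0.03,0.42]
    - [0,0,0,0,0,0.035,0.42]
    - [0,0,0,0,0,0.035,0.42]
    - [0,0,0,0,0,0.015,0.42]

```text
time: 16.83
tcp_pos: [0.5886, 0.1532, 0.1515]
tool_rot: [-2.554, 1.818, -0.008]
force: [0.8, -0.4, 0.3]
grip_width: 0.563
finger_force: 36.5
```

step_arm:
  deltas:
    - [0,0,-3.7,-0.008,-0.0387,0,0.42]
    - [0,0,-3.7,-0.008,-0.0387,0,0.42]
    - [0,0,-3.7,-0.008,-0.0387,0,0.42]
    - [0,0,-3.7,-0.008,-0.0387,0,0.42]
    - [0,0,-3.7,-0.008,-0.0387,0,0.42]

```text
time: 17.25
tcp_pos: [0.5457, -0.0423, 0.1461]
tool_rot: [-2.229, 2.212, -0.001]
force: [1.0, -0.1, -0.5]
grip_width: 0.566
finger_force: 36.5
```

step_arm:
  deltas:
    - [0,0,-3.7,-0.008,-0.0387,0,0.42]
    - [0,0,-3.7,-0.008,-0.0387,0,0.42]
    - [0,0,-3.7,-0.008,-0.0387,0,0.42]
    - [0,0,-3.7,-0.008,-0.0387,0,0.42]
    - [0,0,0,0,0,0,0.42]

```text
time: 17.67
tcp_pos: [0.5126, -0.2011, 0.146]
tool_rot: [1.918, -2.487, 0.001]
force: [1.2, 1.0, -0.4]
grip_width: 0.565
finger_force: 36.5
```

step_arm:
  deltas:
    - [0,0,0,0,0,0,0.42]
    - [0,0,0,0,0,0,0.42]
    - [0,0,0,0,0,0,0.42]

```text
time: 17.92
tcp_pos: [0.5147, -0.1948, 0.1457]
tool_rot: [-1.931, 2.478, -0.0]
force: [0.3, 1.0, -1.6]
grip_width: 0.568
finger_force: 36.5
```

step_arm:
  deltas:
    - [0,0,0,0,-0.0007,-0.035,0.42]
    - [0,0,0,0,0,-0.035,0.42]
    - [0,0,0,0,0,-0.03,0.42]
    - [0,0,0,0,0,-0.016,0.42]
    - [0,0,0,0,0,-0.008,0.42]

```text
time: 18.33
tcp_pos: [0.513, -0.1946, 0.0188]
tool_rot: [1.93, -2.475, -0.006]
force: [0.3, -0.0, -0.3]
grip_width: 0.566
finger_force: 36.5
```

step_arm:
  deltas:
    - [0,0,0,0,0,-0.002,0.42]
    - [0,0,0,0,0,0,0.42]
    - [0,0,0,0,0,0,0.42]
    - [0,0,0,0,0,0,0.42]

```text
time: 18.67
tcp_pos: [0.5157, -0.1963, 0.0212]
tool_rot: [-1.929, 2.477, -0.004]
force: [-0.3, -1.2, -1.3]
grip_width: 0.568
finger_force: 36.5
```

step_arm:
  deltas:
    - [0,0,0,0,0,-0.001,0.42]
    - [0,0,0,0,0,0,0.42]
    - [0,0,0,0,0,0,0.42]

```text
time: 18.92
tcp_pos: [0.5146, -0.1964, 0.019]
tool_rot: [-1.929, 2.479, -0.001]
force: [-0.4, 0.3, -0.5]
grip_width: 0.566
finger_force: 36.5
```

step_arm:
  deltas:
    - [0,0,0,0,0.0005,-0.0015,0.42]
    - [0,0,0,0,0,0,0.42]
    - [0,0,0,0,0,0,0.42]

```text
time: 19.17
tcp_pos: [0.5144, -0.1958, 0.017]
tool_rot: [1.929, -2.479, -0.0]
force: [0.1, 0.5, -0.6]
grip_width: 0.574
finger_force: 36.5
```

step_arm:
  deltas:
    - [0,0,0,0,0,-0.001,0.42]
    - [0,0,0,0,0,0,0.42]
    - [0,0,0,0,0,0,0.42]

```text
time: 19.42
tcp_pos: [0.5145, -0.1959, 0.0165]
tool_rot: [-1.93, 2.479, -0.001]
force: [-1.2, 0.3, 3.9]
grip_width: 0.568
finger_force: 37.0
```

In contact. I'll release and go to the pot at (.610, .081).

step_arm:
  deltas:
    - [0,0,0,0,0,0,0.65]
    - [0,0,0,0,0,0,0.75]
    - [0,0,0,0,0,0,0.9]
    - [0,0,0,0,0,0,1]
    - [0,0,0,0,0,0,1]

```text
time: 19.83
tcp_pos: [0.5144, -0.1959, 0.016]
tool_rot: [1.929, -2.479, -0.0]
force: [-0.6, -0.2, 0.3]
grip_width: 1.0
finger_force: 0.0
```

step_arm:
  deltas:
    - [0,0,0,0,0,0.02,1]
    - [0,0,0,0,0,0.035,1]
    - [0,0,0,0,0,0.04,1]
    - [0,0,0,0,0,0.035,1]
    - [0,0,0,0,0,0,1]

```text
time: 20.25
tcp_pos: [0.5186, -0.1974, 0.1544]
tool_rot: [-1.926, 2.472, -0.018]
force: [1.6, -0.4, 1.1]
grip_width: 0.998
finger_force: 0.0
```

step_arm:
  deltas:
    - [0,0,4.2,0.0119,0.0346,0,1]
    - [0,0,4.2,0.0119,0.0346,0,1]
    - [0,0,4.2,0.0119,0.0346,0,1]
    - [0,0,4.2,0.0119,0.0346,0,1]
    - [0,0,4.2,0.0119,0.0346,0,1]

```text
time: 20.67
tcp_pos: [0.5742, -0.0212, 0.1461]
tool_rot: [-2.352, 2.082, -0.0]
force: [1.4, -0.9, 0.4]
grip_width: 1.002
finger_force: 0.0
```

step_arm:
  deltas:
    - [0,0,4.2,0.0119,0.0346,0,1]
    - [0,0,4.2,0.0119,0.0346,0,1]
    - [0,0,4.0,0.0119,0.0346,0,1]
    - [0,0,0,0,0,0,1]
    - [0,0,0,0,0,0,1]

```text
time: 21.08
tcp_pos: [0.6098, 0.0829, 0.1453]
tool_rot: [2.562, -1.816, -0.001]
force: [-0.4, 0.5, -0.3]
grip_width: 1.008
finger_force: 0.0
```

step_arm:
  deltas:
    - [0,0,0,0,0,0,1]
    - [0,0,0,0,0,0,1]

```text
time: 21.25
tcp_pos: [0.6094, 0.0801, 0.1461]
tool_rot: [2.559, -1.822, -0.0]
force: [-0.8, -0.1, -0.1]
grip_width: 1.002
finger_force: 0.0
```

step_arm:
  deltas:
    - [0,0,0,0.0005,0.001,-0.03,1]
    - [0,0,0,0,0,-0.035,1]
    - [0,0,0,0,0,-0.035,1]
    - [0,0,0,0,0,-0.02,1]
    - [0,0,0,0,0,-0.009,1]
  force: 30

```text
time: 21.67
tcp_pos: [0.6076, 0.08, 0.0136]
tool_rot: [2.554, -1.821, -0.006]
force: [-0.7, 0.4, -1.2]
grip_width: 0.999
finger_force: 0.0
```

step_arm:
  deltas:
    - [0,0,0,0,0,0,1]
    - [0,0,0,0,0,0,1]
    - [0,0,0,0,0,0,0.75]
    - [0,0,0,0,0,0,0.6]
    - [0,0,0,0,0,0,0.5]

```text
time: 22.08
tcp_pos: [0.6111, 0.0822, 0.0187]
tool_rot: [-2.559, 1.819, -0.003]
force: [0.5, -0.2, 0.7]
grip_width: 0.605
finger_force: 0.0
```

step_arm:
  deltas:
    - [0,0,0,0,0,0,0.4]
    - [0,0,0,0,0,0,0.3]
    - [0,0,0,0,0,0,0.25]
    - [0,0,0,0,0,0,0.25]
    - [0,0,0,0,0,0,0.25]

```text
time: 22.5
tcp_pos: [0.6108, 0.0821, 0.0181]
tool_rot: [-2.56, 1.819, -0.002]
force: [-1.9, 0.6, 5.3]
grip_width: 0.395
finger_force: 30.4
```

step_arm:
  deltas:
    - [0,0,0,0,0,0.015,0.25]
    - [0,0,0,0,0,0.03,0.25]
    - [0,0,0,0,0,0.035,0.25]
    - [0,0,0,0,0,0.035,0.25]
    - [0,0,0,0,0,0.015,0.25]

```text
time: 22.92
tcp_pos: [0.6121, 0.0821, 0.1523]
tool_rot: [-2.557, 1.817, -0.008]
force: [-0.3, 0.1, 0.8]
grip_width: 0.387
finger_force: 30.0
```

step_arm:
  deltas:
    - [0,0,-5.6,-0.0129,-0.0342,0,0.25]
    - [0,0,-5.6,-0.0129,-0.0342,0,0.25]
    - [0,0,-5.6,-0.0129,-0.0342,0,0.25]
    - [0,0,-5.6,-0.0129,-0.0342,0,0.25]
    - [0,0,-5.6,-0.0129,-0.0342,0,0.25]

```text
time: 23.33
tcp_pos: [0.5445, -0.0903, 0.1468]
tool_rot: [2.039, -2.39, -0.001]
force: [1.2, -0.3, -1.1]
grip_width: 0.395
finger_force: 30.0
```

step_arm:
  deltas:
    - [0,0,-5.4,-0.0129,-0.0342,0,0.25]
    - [0,0,0,0,0,0,0.25]
    - [0,0,0,0,0,0,0.25]
    - [0,0,0,0,0,0,0.25]

```text
time: 23.67
tcp_pos: [0.5327, -0.1232, 0.1469]
tool_rot: [-1.929, 2.479, 0.001]
force: [0.3, 1.3, -0.7]
grip_width: 0.389
finger_force: 30.0
```

step_arm:
  deltas:
    - [0,0,0,0.0005,0,-0.035,0.25]
    - [0,0,0,0,0,-0.035,0.25]
    - [0,0,0,0,0,-0.03,0.25]
    - [0,0,0,0,0,-0.016,0.25]
    - [0,0,0,0,0,-0.009,0.25]

```text
time: 24.08
tcp_pos: [0.5318, -0.1219, 0.0191]
tool_rot: [1.93, -2.475, -0.005]
force: [-0.7, 0.2, -0.8]
grip_width: 0.393
finger_force: 30.1
```

step_arm:
  deltas:
    - [0,0,0,0,0,-0.002,0.25]
    - [0,0,0,0,0,0,0.25]
    - [0,0,0,0,0,0,0.25]
    - [0,0,0,0,0,0,0.25]
    - [0,0,0,0,0,0,0.25]

```text
time: 24.5
tcp_pos: [0.5342, -0.1232, 0.0214]
tool_rot: [-1.929, 2.477, -0.002]
force: [0.0, -0.4, -0.1]
grip_width: 0.395
finger_force: 30.1
```

step_arm:
  deltas:
    - [0,0,0,0,0,-0.001,0.25]
    - [0,0,0,0,0,0,0.25]
    - [0,0,0,0,0,0,0.25]

```text
time: 24.75
tcp_pos: [0.5333, -0.1233, 0.0193]
tool_rot: [-1.929, 2.479, -0.0]
force: [-0.0, -0.3, -0.5]
grip_width: 0.395
finger_force: 30.1
```

step_arm:
  deltas:
    - [0,0,0,0,0,-0.001,0.25]
    - [0,0,0,0,0,0,0.25]
    - [0,0,0,0,0,0,0.25]

```text
time: 25.0
tcp_pos: [0.5332, -0.1233, 0.018]
tool_rot: [1.929, -2.479, -0.0]
force: [-0.1, -0.4, -0.4]
grip_width: 0.394
finger_force: 30.1
```

step_arm:
  deltas:
    - [0,0,0,0,0,-0.001,0.25]
    - [0,0,0,0,0,0,0.25]
    - [0,0,0,0,0,0,0.25]

```text
time: 25.25
tcp_pos: [0.5334, -0.1233, 0.0172]
tool_rot: [-1.929, 2.479, -0.0]
force: [-0.6, -0.8, 1.0]
grip_width: 0.39
finger_force: 30.2
```

Contact is just felt at the expected height. I'll release, rise, swing clear and check.

step_arm:
  deltas:
    - [0,0,0,0,0,-0.0002,0.45]
    - [0,0,0,0,0,0,0.6]
    - [0,0,0,0,0,0,0.8]
    - [0,0,0,0,0,0,1]
    - [0,0,0,0,0,0,1]

```text
time: 25.67
tcp_pos: [0.5332, -0.1233, 0.0168]
tool_rot: [1.929, -2.479, -0.0]
force: [0.4, 0.4, -0.5]
grip_width: 0.985
finger_force: 0.0
```

step_arm:
  deltas:
    - [0,0,0,0,0,0.02,1]
    - [0,0,0,0,0,0.035,1]
    - [0,0,0,0,0,0.04,1]
    - [0,0,0,0,0,0.04,1]
    - [0,0,0,0,0,0.02,1]

```text
time: 26.08
tcp_pos: [0.5351, -0.1238, 0.1775]
tool_rot: [-1.927, 2.475, -0.009]
force: [0.7, -0.1, 0.6]
grip_width: 1.006
finger_force: 0.0
```

step_arm:
  deltas:
    - [0,0,0,0,0.04,0,1]
    - [0,0,0,0,0.04,0,1]
    - [0,0,0,0,0.04,0,1]
    - [0,0,0,0,0.04,0,1]
    - [0,0,0,0,0.04,0,1]

```text
time: 26.5
tcp_pos: [0.5328, 0.0785, 0.1721]
tool_rot: [-1.929, 2.479, -0.0]
force: [0.8, -0.6, 0.2]
grip_width: 0.999
finger_force: 0.0
```

step_arm:
  deltas:
    - [0,0,0,0,0,0,1]
    - [0,0,0,0,0,0,1]
    - [0,0,0,0,0,0,1]

```text
time: 26.75
tcp_pos: [0.5331, 0.0768, 0.1718]
tool_rot: [1.93, -2.478, 0.0]
force: [-0.5, -0.1, 0.1]
grip_width: 0.999
finger_force: 0.0
```

Run:
```python
from cell import *
from h import *
a=read_camera("top")["pixels"][160:290,125:455];b=read_camera("side")["pixels"][130:230,240:420]
cv2.imwrite("pics/end.png",np.vstack([cv2.resize(a,(700,276)),cv2.resize(b,(700,320))[:] if 0 else cv2.resize(b,(576,320)).__class__(0) if 0 else cv2.copyMakeBorder(cv2.resize(b,(576,320)),0,0,0,124,0)])[...,::-1])
```

```text
(no output)
```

View pics/end.png

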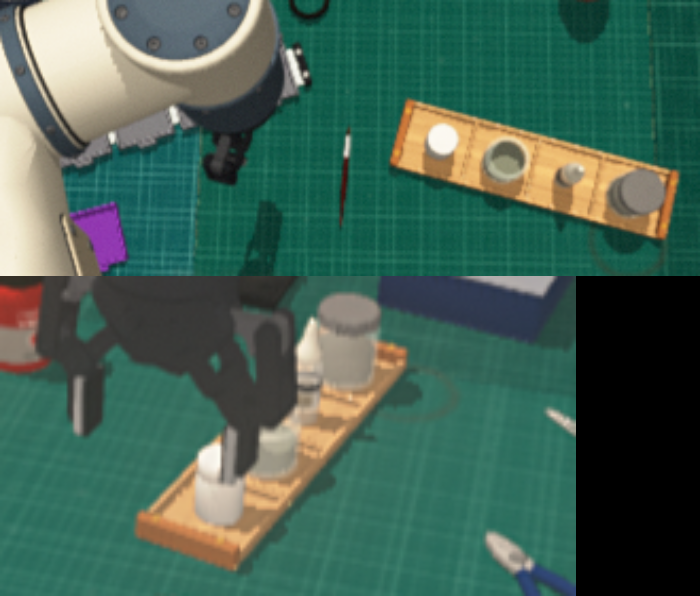

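The picture shows all four upright, one per compartment, left to right in the top view: pot (441,141), open jar (506,159), nozzle bottle (571,175), lidded jar (637,192). The gripper is clear of everything.

```bash
python3 -c "
from cell import *
print(sign_off())"
```

```text
the job is handed in; nothing more can be done
None
```

Job handed in: the final view showed pot, open jar, nozzle bottle and lidded jar, left to right, upright in their rack compartments in reverse rail order, about 27 s on the robot's clock; no verdict was returned.

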